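Hang the yellow ear defenders on the bar

ROBOT

A 6-joint arm with a two-finger parallel gripper is mounted at the origin on a cart in front of the work surface, level with it; the furniture and walls round the work are solid. World frame = base frame: x ahead of the robot, y to its left, z up, the work surface at z = 0. Lengths are in m, angles in rad, forces in N, time in s.
With the tool pointing down it reaches from about 0.3 to 0.775 m from the base axis. Payload 14.6 kg.
Tool frame: the origin (TCP) lies at the centre of the arm's flange, where the gripper is bolted on; the fingertips stand 199 mm ahead of it and the grasp point (between the pads) lies ctrl.tcp_to_grasp ahead of it (ctrl.tcp_to_grasp is the distance from the TCP to the grasp point, in m); z points along the fingers, y is the line along which they close (so a half turn about z gives the same grasp; the last joint's range is limited). The gripper opens to 94 mm and grips with 3 to 60 N. Pads are 16 mm wide; open, the fingers measure 119 mm over their backs; the gripper's body (75 mm by 177 mm) begins 78 mm behind the grasp point.
Start: joints at [-1.25, 0.3, 1.521, -0, 1.321, -0.067], TCP at [0.208, -0.509, 0.405] pointing down, gripper open.
Joint ranges: [-3.03, 3.03], [-0.79, 2.21], [0.23, 2.52], [-1.04, 4.18], [0, 3.07], [-2.55, 2.55]. Speed limits (rad/s): [2.22, 2.22, 2.57, 3.14, 3.14, 3.14].

INTERFACE

Orientations are given as [roll, pitch, yaw] about the fixed x, y, z axes, in that order (R = Rz(yaw) Ry(pitch) Rx(roll)).
In Python, from station import ctrl gives the robot as it stands. The module is installed in compiled form; this text tells all that it offers.
- The arm moves only by the shell command python3 -m jog 'ROWS' [OPENING] [FORCE]. ROWS is JSON, a list of rows, each a list of 6 numbers: the shift along the tool's x, y, z in cm, then the turn, a rotation vector about the tool's x, y, z in rad. In form: [[tx, ty, tz, ax, ay, az], ...]. A call has 1 to 8 rows; each row is the pose to reach, as a shift and turn from the pose commanded when the call began, along the tool's axes at that moment; what a row does not reach only later rows make up. A row lasts 1/10 s, in which the tool goes at most 50 mm and 8.59 degrees, less where a joint would pass 70% of its speed; a pose out of reach is approached as far as the arm can. A call with a gripper value outside its range is refused whole. OPENING is the opening in per cent of the stroke, from 0 (shut) to 100 (fully open), set as the call begins (- or left out, the last holds). The fingers move at their own pace and stop on an object; FORCE is the grip in N (left out, the last holds). Time passes only in rows, so rows that repeat a pose let the fingers close. It gives the time, the measured TCP pose, the force, the opening and the grip force at its end, in the units of the state.
- ctrl.get_obs(): the state, without advancing time (a new reading comes with each control period).
- ctrl.camera(name): name is "side" or "top" or "wrist"; returns a dict with "img" (420x560x3 uint8, blue, green, red), "intrinsics" (3x3 intrinsics, pixels), "R" (3x3) and "t" (3): a world point X has camera coordinates R X + t. Camera axes: x right, y down, z forward; pixel columns grow to the right and rows downward; lengths in m; the calibration is good to about 2 mm. The wrist camera is an equidistant fisheye: a pixel r from the principal point sees the ray r / f radians off the axis. A picture is of the moment at which its call begins. There is no depth.
- ctrl.hand_in(): hands the job in; it is judged then, once.
The state is a dict: "time_s": time; "qpos": joint angles; "joint_vel": joint speeds; "tau": joint torques, N m; "ee_pos": TCP position; "eef_rot": TCP orientation; "force": force on the tool from outside, world axes, zero at the start; "moment": the same for the moment, N m; "grip_width": finger opening in m; "grip_force": force on a finger pad.
Only numpy, scipy, OpenCV 4.12 (cv2) and the standard library are available. Lean on these libraries where they do the work, as an engineer would, in place of code of your own. Each camera call takes 0.05 s, during which the arm holds its last target. There are 200 camera calls.

TASK

Hang the ear defenders with the yellow cups on the stand's horizontal bar: headband over the middle of the bar, one cup on each side, hanging upright and square to the bar with the cups clear of the stand's base. Let go and leave the blue pair where it stands.

Things in the scene. Friction and masses are not known exactly. Their poses are not given: they have to be found in the camera images.
- ear_yellow: ear defenders with yellow cups and rigid grey arched headband, standing on the cups; 62 x 150 x 159 mm (x, y, z), 0.18 kg. Origin: underneath, at the middle; y from cup to cup, x through the arch. Cups 70 mm high, 69 mm free between them. Grip: crown pad (grey, yellow stripe) on the z axis, 30 mm thick in x, 36 mm long in y, its underside 129 mm and top 159 mm above the origin
- saddle (a point): middle of the underside of the yellow pair's crown pad, 129 mm above ear_yellow along its z, same axes. The bar will bear here, so grip the pad across x with fingertips not below this level. The pair is the same both ways round (yaw + pi).
- bar_mid (a point): middle of the TOP line of the stand's bar, 155 mm above the bench; z up. Level 16 mm rod along x, straight from x = -70 mm (free end, towards the robot) to +54 mm, then bent down to a post at +68 mm, nowhere higher than the bar. Fixed; dark base plate 160 x 90 x 8 mm below. To come over the bar from above, the cups' undersides must be over 155 mm high. A hung pair clears the base by 18 mm.
- ear_blue: the same ear defenders with blue cups, standing on the bench; leave them alone. Origin underneath at their middle, axes as for the yellow pair

How it is judged:
By the outcome, as a careful person would: the job done as asked, in the order asked, and still so for the second after the job is handed in, with the robot touching nothing.
It also fails if it takes over 42 s, if anything falls off the work surface, if the arm or the gripper's body presses on something with over 40 N, if the wrist force passes 120 N, or if a joint passes its speed limit or range.

## Working session

There is one attempt and no reset: what is moved stays moved. The work goes in short steps, Python scripts to look and compute and a shell command to move; the robot and the scene stay as the last step left them, time stands still between calls to the robot, and variables do not carry over. Pictures are saved under pics/ and viewed, at most 10 in all, crops included, and the job is handed in when it is done.

```bash
mkdir -p pics; cat > h.py <<'E'
import numpy as np,cv2,json
from station import ctrl
from scipy.spatial.transform import Rotation as Ro
def cam(n,f=None):
    c=ctrl.camera(n)
    if f: cv2.imwrite(f'pics/{f}.png',c['img'])
    return c
def ray(c,u,v,fish=False):
    K=np.array(c['intrinsics']);R=np.array(c['R']);t=np.array(c['t'])
    x=np.array([(u-K[0,2])/K[0,0],(v-K[1,2])/K[1,1]])
    if fish:
        th=np.linalg.norm(x);d=np.r_[x/max(th,1e-9)*np.sin(th),np.cos(th)]
    else: d=np.r_[x,1]
    return -R.T@t,R.T@d/np.linalg.norm(d)
def onz(c,u,v,z,fish=False):
    o,d=ray(c,u,v,fish);return o+d*(z-o[2])/d[2]
def cross(r1,r2):
    (o1,d1),(o2,d2)=r1,r2
    s=np.linalg.lstsq(np.c_[d1,-d2],o2-o1,rcond=None)[0]
    a=o1+d1*s[0];b=o2+d2*s[1];return (a+b)/2,np.linalg.norm(a-b)
E
python3 - <<'E'
from h import *
for n in ['top','side','wrist']:
    c=cam(n,n+'0'); print(n,np.round(c['intrinsics'],1).tolist(),np.round(c['R'],3).tolist(),np.round(c['t'],3))
o=ctrl.get_obs(); print(o['ee_pos'],o['eef_rot'],o['time_s'],ctrl.tcp_to_grasp,o['grip_width'])
E
```

```text
top [[476.0, 0.0, 273.4], [0.0, 476.0, 208.1], [0.0, 0.0, 1.0]] [[0.183, -0.983, 0.008], [-0.931, -0.176, -0.319], [0.315, 0.051, -0.948]] [-0.142  0.51   0.889]
side [[445.2, 0.0, 279.3], [0.0, 445.2, 202.3], [0.0, 0.0, 1.0]] [[0.999, -0.034, -0.024], [-0.038, -0.497, -0.867], [0.018, 0.867, -0.498]] [-0.553  0.1    1.216]
wrist [[325.2, 0.0, 281.7], [0.0, 325.2, 211.5], [0.0, 0.0, 1.0]] [[0.377, -0.926, -0.001], [-0.891, -0.363, 0.274], [-0.254, -0.103, -0.962]] [-0.549 -0.028  0.391]
[ 0.20796386 -0.50913814  0.40424538] [-3.14079967e+00 -4.85921071e-05  3.87790579e-01] 0.15 0.1804 0.09372347129054868
```

View pics/top0.png

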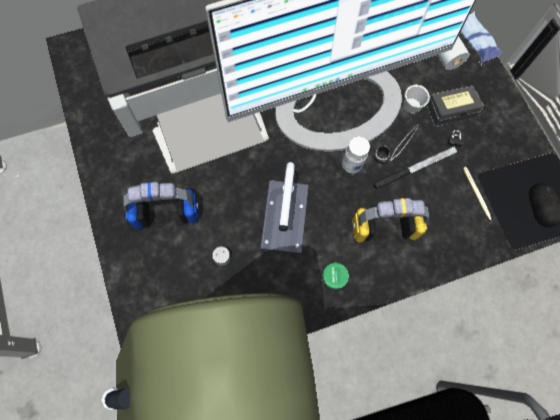

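View pics/side0.png

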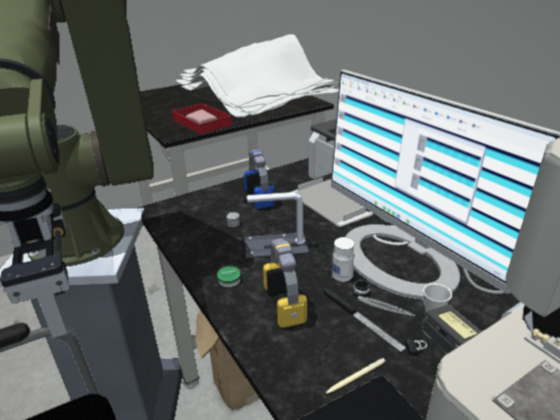

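The top view shows the yellow pair at about (392,215) with its stripe at (403,207), and the bar running from (291,165) to (285,228). The side view shows the yellow pair at (285,280) and the bar from (248,198) to (300,198).

```bash
python3 - <<'E'
from h import *
T=cam('top');S=cam('side')
def comps(c,box):
    x0,y0,x1,y1=box;h=cv2.cvtColor(c['img'],cv2.COLOR_BGR2HSV)
    m=cv2.inRange(h,(18,110,60),(35,255,255));k=np.zeros_like(m);k[y0:y1,x0:x1]=m[y0:y1,x0:x1]
    n,l,s,ce=cv2.connectedComponentsWithStats(k)
    return [(s[i].tolist(),ce[i].round(1).tolist()) for i in range(1,n) if s[i,4]>5]
print('top',comps(T,(340,180,440,250)));print('side',comps(S,(250,230,320,340)))
g=cv2.cvtColor(T['img'],cv2.COLOR_BGR2GRAY)
m=np.zeros_like(g);m[150:235,270:305]=(g[150:235,270:305]>150)*255
p=cv2.findNonZero(m)[:,0,:].astype(float);print('barbox',p.min(0),p.max(0))
for v in range(160,234,6):
    q=p[p[:,1]==v,0]
    if len(q): u=(q.min()+q.max())/2; print(v,u,len(q),onz(T,u,v,.147).round(4))
a=cv2.resize(T['img'][175:250,340:440],None,fx=5,fy=5,interpolation=cv2.INTER_CUBIC)
b=cv2.resize(S['img'][180:340,240:330],None,fx=3.125,fy=3.125,interpolation=cv2.INTER_CUBIC)
o=np.zeros((500,500+b.shape[1],3),np.uint8);o[:375,:500]=a;o[:500,500:]=b[:500];cv2.imwrite('pics/crop1.png',o)
E
```

```text
top [([401, 198, 5, 20, 54], [403.3, 206.5]), ([352, 208, 18, 35, 366], [360.1, 227.2]), ([409, 216, 18, 24, 250], [418.5, 227.5])]
side [([280, 244, 10, 2, 10], [284.5, 244.5]), ([276, 246, 3, 3, 6], [276.7, 246.7]), ([263, 262, 17, 28, 179], [268.5, 270.8]), ([276, 294, 32, 34, 764], [291.2, 311.4])]
barbox [270. 162.] [302. 225.]
166 290.0 7 [ 0.5984 -0.0652  0.147 ]
172 289.5 8 [ 0.5856 -0.0664  0.147 ]
178 288.5 8 [ 0.5728 -0.0667  0.147 ]
184 288.0 9 [ 0.5603 -0.0679  0.147 ]
190 287.5 10 [ 0.5478 -0.0691  0.147 ]
196 286.5 8 [ 0.5353 -0.0694  0.147 ]
202 279.5 12 [ 0.5208 -0.0583  0.147 ]
208 285.0 9 [ 0.5108 -0.0708  0.147 ]
214 284.5 8 [ 0.4988 -0.0719  0.147 ]
220 283.5 8 [ 0.4867 -0.0722  0.147 ]
```

View pics/crop1.png

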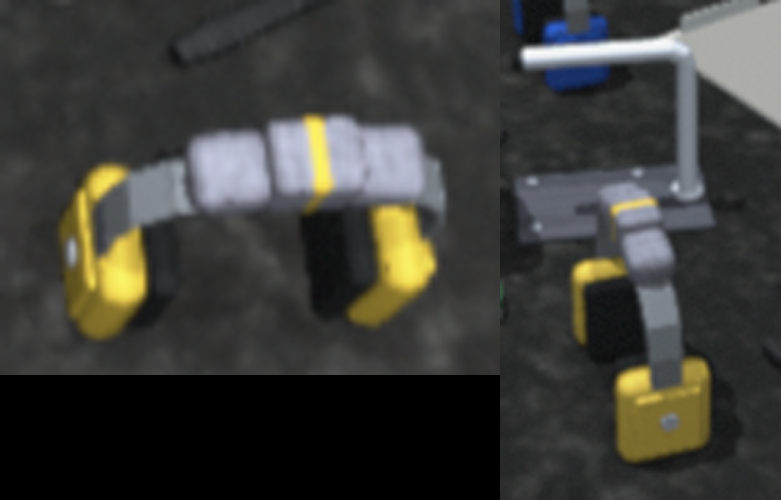

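The crop shows the stripe's top face centred near top pixel (403.6,204.7), the side pads at (386,209) and (418.6,207), and the bar's free end in the side view near (247,198).

```bash
python3 - <<'E'
from h import *
T=cam('top');S=cam('side')
print('stripe z',onz(T,403.6,204.7,.159),onz(S,283.7,245.6,.159),cross(ray(T,403.6,204.7),ray(S,283.7,245.6)))
a=onz(T,386,209,.148);b=onz(T,418.6,207,.148);print(a,b,'yaw of +y dir minus 90:',np.arctan2(*(a-b)[[1,0]])-np.pi/2)
print('cups',cross(ray(T,360.1,227.2),ray(S,268.5,270.8)),cross(ray(T,418.5,227.5),ray(S,291.2,311.4)))
print('bar end',onz(T,283,226,.147),onz(S,247.5,198,.147),cross(ray(T,283,226),ray(S,247.5,198)))
print('barbend',onz(S,(687-500)/3.125+240,180+47/3.125,.15),onz(T,291,162.5,.15))
E
```

```text
stripe z [ 0.55475269 -0.29009924  0.159     ] [ 0.55582157 -0.29361484  0.159     ] (array([ 0.55577866, -0.29059123,  0.15677989]), np.float64(0.00028677341904683015))
[ 0.54418854 -0.26041726  0.148     ] [ 0.55976824 -0.32129831  0.148     ] yaw of +y dir minus 90: 0.2505274363440235
cups (array([ 0.52648074, -0.2311895 ,  0.0490668 ]), np.float64(0.00928333372847399)) (array([ 0.56208935, -0.35379428,  0.03659059]), np.float64(0.00864322190969149))
bar end [ 0.47490938 -0.0733368   0.147     ] [ 0.47646609 -0.0709603   0.147     ] (array([ 0.47566683, -0.07314015,  0.14782268]), np.float64(0.0019650696169354583))
barbend [ 0.60480254 -0.07142475  0.15      ] [ 0.6048083  -0.06594099  0.15      ]
```

```bash
cat >> h.py <<'E'
def go(x,y,z,yaw,n=1):
    o=ctrl.get_obs();R=Ro.from_euler('xyz',o['eef_rot']);G=Ro.from_euler('xyz',[np.pi,0,yaw])
    d=R.inv().apply(np.array([x,y,z])-o['ee_pos'])*100;r=(R.inv()*G).as_rotvec()
    print('row',d.round(2),r.round(3),'t',o['time_s'],'F',np.round(o['force'],1),'pos',np.round(o['ee_pos'],4),'rot',np.round(o['eef_rot'],4),'q6',round(o['qpos'][5],2),'grip',o['grip_width'],o['grip_force'])
E
python3 -m jog '[[5,-1,-1,0,0,-0.15],[10,-2,-2,0,0,-0.3],[15,-3,-3,0,0,-0.45],[20,-4,-4,0,0,-0.6],[25,-5,-5,0,0,-0.75],[30,-6,-5,0,0,-0.9],[35,-6.5,-5,0,0,-1.05],[40.4,-7.1,-5,0,0,-1.2]]' 100
python3 - <<'E'
from h import *
go(.555,-.291,.455,1.83)
T=cam('top')
S=cam('side')
print('mon corners',cross(ray(T,228,117),ray(S,333,172)),cross(ray(T,207,8),ray(S,340,70)))
E
```

```text
time_s: 1.15
ee_pos: [0.5433, -0.2964, 0.4549]
eef_rot: [3.141, 0.0, 1.594]
force: [-0.8, -1.0, 0.1]
grip_width: 0.0943
grip_force: 0.0
row [ 0.51  1.18 -0.01] [ 0.     0.    -0.236] t 1.15 F [-0.8 -1.   0.1] pos [ 0.5433 -0.2964  0.4549] rot [3.1412e+00 3.0000e-04 1.5941e+00] q6 -0.58 grip 0.09429913788196002 0.0
mon corners (array([0.70116175, 0.08286921, 0.12874937]), np.float64(0.016985831035595377)) (array([0.71874772, 0.09656252, 0.40923597]), np.float64(0.0023479548308209352))
```

```bash
python3 -m jog '[[0.5,1.2,0,0,0,-0.14],[0.5,1.2,0,0,0,-0.236],[0.5,1.2,0,0,0,-0.236],[0.5,1.2,0,0,0,-0.236]]'
python3 - <<'E'
from h import *
go(.555,-.291,.331,1.83)
c=cam('wrist','w1')
K=np.array(c['intrinsics']);R=np.array(c['R']);t=np.array(c['t'])
def proj(X):
    p=R@X+t;th=np.arctan2(np.hypot(p[0],p[1]),p[2]);n=p[:2]/np.hypot(*p[:2])*th;return K[:2,:2]@n+K[:2,2]
print('expect stripe',proj(np.array([.555,-.291,.159])))
E
```

```text
time_s: 1.65
ee_pos: [0.5533, -0.2931, 0.4546]
eef_rot: [-3.141, -0.0, 1.82]
force: [0.1, 0.3, 0.2]
grip_width: 0.094
grip_force: 0.0
row [ 0.16  0.22 12.36] [-0.   -0.   -0.01] t 1.65 F [0.1 0.3 0.2] pos [ 0.5533 -0.2931  0.4546] rot [-3.1415 -0.      1.8198] q6 -0.79 grip 0.0939565339594286 0.0
expect stripe [284.33583398 211.5816542 ]
```

View pics/w1.png

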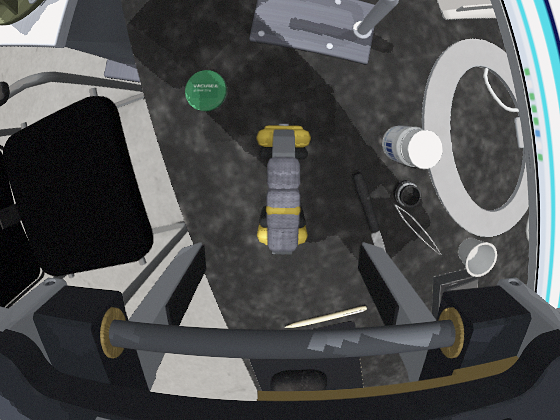

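The wrist view shows the pair lying along the image column near u=284. The stripe is at (284,210), the cups are at (284,136) and (282,236), and the side pads are at (284,175) and (284.5,238).

```bash
python3 - <<'E'
from h import *
c=cam('wrist');h=cv2.cvtColor(c['img'],cv2.COLOR_BGR2HSV)
m=cv2.inRange(h,(18,110,60),(35,255,255));m[:115]=0;m[260:]=0;m[:,:240]=0;m[:,330:]=0
n,l,s,ce=cv2.connectedComponentsWithStats(m)
for i in range(1,n):
    if s[i,4]>8: print(s[i],ce[i])
# pad edges per row
for v in range(160,256,6):
    r=h[v,240:330];w=np.where((r[:,1]<70)&(r[:,2]>85))[0]
    if len(w): u=240+(w.min()+w.max())/2; print(v,u,w.max()-w.min(),onz(c,u,v,.152,True).round(4))
print(onz(c,284.3,210.3,.159,True))
E
```

```text
[257 125  54  23 664] [283.2123494  135.16114458]
[266 206  35   9 222] [282.66666667 210.31981982]
[257 224  10  21 148] [261.86486486 234.29054054]
[298 225  10  20 139] [302.0647482 234.8057554]
160 283.0 28 [ 0.5429 -0.248   0.152 ]
166 283.5 31 [ 0.5446 -0.253   0.152 ]
172 283.5 31 [ 0.5459 -0.2582  0.152 ]
178 283.5 31 [ 0.5473 -0.2634  0.152 ]
184 283.5 31 [ 0.5486 -0.2686  0.152 ]
190 283.0 24 [ 0.5495 -0.274   0.152 ]
196 283.0 32 [ 0.5508 -0.2793  0.152 ]
202 271.0 56 [ 0.5418 -0.2872  0.152 ]
214 284.5 27 [ 0.5563 -0.2951  0.152 ]
220 282.5 31 [ 0.5559 -0.3011  0.152 ]
226 282.5 29 [ 0.5573 -0.3066  0.152 ]
232 282.5 29 [ 0.5588 -0.3123  0.152 ]
238 272.0 50 [ 0.5508 -0.3204  0.152 ]
244 277.5 39 [ 0.5572 -0.3249  0.152 ]
250 282.5 21 [ 0.5632 -0.3297  0.152 ]
[ 0.55470854 -0.28990067  0.159     ]
```

```bash
python3 -m jog '[[0.3,0,3,0,0,0.01],[0.3,0,6,0,0,0.01],[0.3,0,9,0,0,0.01],[0.3,0,11,0,0,0.01],[0.3,0,12.3,0,0,0.01],[0.3,0,12.3,0,0,0.01],[0.3,0,12.3,0,0,0.01]]'
python3 - <<'E'
from h import *
go(.5535,-.290,.3315,1.81)
E
```

```text
time_s: 2.45
ee_pos: [0.5531, -0.29, 0.3326]
eef_rot: [3.141, 0.001, 1.813]
force: [0.9, 0.0, 0.5]
grip_width: 0.0939
grip_force: 0.0
row [-0.01  0.04  0.11] [0.001 0.001 0.003] t 2.45 F [0.9 0.  0.5] pos [ 0.5531 -0.29    0.3326] rot [3.1407e+00 8.0000e-04 1.8130e+00] q6 -0.78 grip 0.09386358542274599 0.0
```

Close moderately, then lift a little to check.

```bash
python3 -m jog '[[0,0,0.1,0,0,0],[0,0,0.1,0,0,0],[0,0,0.1,0,0,0],[0,0,0.1,0,0,0],[0,0,0.1,0,0,0],[0,0,0.1,0,0,0],[0,0,0.1,0,0,0],[0,0,0.1,0,0,0]]' 10 30
python3 -m jog '[[0,0,0,0,0,0],[0,0,0,0,0,0],[0,0,0,0,0,0]]'
```

```text
time_s: 3.25
ee_pos: [0.553, -0.2898, 0.3306]
eef_rot: [3.142, -0.0, 1.814]
force: [0.2, 0.4, -0.3]
grip_width: 0.0333
grip_force: 0.0
time_s: 3.55
ee_pos: [0.553, -0.2898, 0.3306]
eef_rot: [-3.142, -0.0, 1.814]
force: [0.2, -1.0, -0.8]
grip_width: 0.03
grip_force: 30.0
```

```bash
python3 -m jog '[[0,0,-1.5,0,0,0],[0,0,-4,0,0,0],[0,0,-7,0,0,0],[0,0,-10,0,0,0],[0,0,-13,0,0,0],[0,0,-16,0,0,0],[0,0,-18.5,0,0,0],[0,0,-18.5,0,0,0]]'
python3 - <<'E'
from h import *
go(.545,-.069,.516,1.5708+.06)
E
```

```text
time_s: 4.35
ee_pos: [0.5523, -0.2894, 0.5202]
eef_rot: [3.137, 0.005, 1.814]
force: [0.8, 0.6, -1.6]
grip_width: 0.0303
grip_force: 30.0
row [21.57  4.59  0.35] [0.005 0.004 0.183] t 4.35 F [ 0.8  0.6 -1.6] pos [ 0.5523 -0.2894  0.5202] rot [3.1369 0.0046 1.8138] q6 -0.78 grip 0.030259618243097645 29.97809886932373
```

```bash
python3 -m jog '[[1,0.2,0,0,0,0.01],[3.5,0.7,0,0,0,0.03],[7,1.5,0,0,0,0.06],[10.5,2.2,0,0,0,0.09],[14,3,0,0,0,0.12],[17,3.6,0,0,0,0.15],[20,4.3,0,0,0,0.17],[21.6,4.6,0,0,0,0.183]]'
python3 -m jog '[[0,0,0,0,0,0],[0,0,0,0,0,0],[0,0,0,0,0,0],[0,0,0,0,0,0]]'
python3 - <<'E'
from h import *
go(.545,-.069,.516,1.5708+.06)
cam('top','t2');cam('side','s2');cam('wrist','w2')
a=cv2.imread('pics/t2.png')[80:300,200:400];b=cv2.imread('pics/s2.png')[60:280,180:380]
cv2.imwrite('pics/c2.png',cv2.resize(np.hstack([a,b]),None,fx=2,fy=2,interpolation=cv2.INTER_CUBIC))
E
```

```text
time_s: 5.15
ee_pos: [0.5452, -0.0665, 0.5141]
eef_rot: [-3.139, -0.001, 1.631]
force: [-0.2, -0.1, -1.7]
grip_width: 0.0299
grip_force: 30.0
time_s: 5.55
ee_pos: [0.5457, -0.0698, 0.5152]
eef_rot: [-3.141, -0.0, 1.63]
force: [0.0, 0.2, -1.9]
grip_width: 0.0299
grip_force: 30.0
row [ 0.08 -0.06 -0.08] [-0.001 -0.    -0.001] t 5.55 F [ 0.   0.2 -1.9] pos [ 0.5457 -0.0698  0.5152] rot [-3.1409e+00 -1.0000e-04  1.6298e+00] q6 -0.25 grip 0.02992421707979123 29.977992475032806
```

View pics/c2.png

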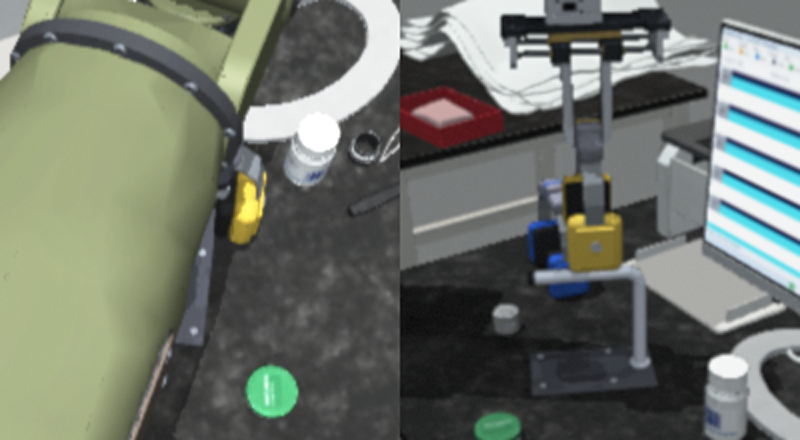

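View pics/w2.png

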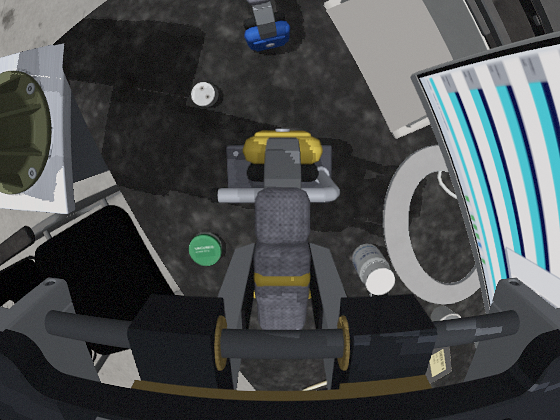

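The pair is held upright. In the wrist view the bar's free end is at (220,195), its line runs along v≈195, and the bend starts near (320,190). The side view shows the cups over the middle of the bar.

```bash
python3 - <<'E'
from h import *
c=cam('wrist');g=cv2.cvtColor(c['img'],cv2.COLOR_BGR2GRAY)
P=[]
for u in list(range(222,252,4))+list(range(310,330,4)):
    w=[v for v in range(178,212) if g[v,u]>150]
    if w:
        v=(min(w)+max(w))/2;X=onz(c,u,v,.147,True);P.append(X);print(u,min(w),max(w),X.round(4))
print('end',[onz(c,u,195.5,.147,True).round(4) for u in(218,220)],'blue?')
print(g[195,212:226])
E
```

```text
222 191 200 [ 0.4792 -0.074   0.147 ]
226 191 200 [ 0.4837 -0.0738  0.147 ]
230 191 201 [ 0.4883 -0.0741  0.147 ]
234 191 200 [ 0.4927 -0.0733  0.147 ]
238 194 200 [ 0.4972 -0.0748  0.147 ]
242 193 199 [ 0.5017 -0.0734  0.147 ]
246 194 199 [ 0.5061 -0.0737  0.147 ]
250 194 199 [ 0.5106 -0.0735  0.147 ]
310 191 200 [ 0.5765 -0.0685  0.147 ]
314 191 200 [ 0.5809 -0.0682  0.147 ]
318 191 200 [ 0.5854 -0.0679  0.147 ]
322 191 200 [ 0.5898 -0.0677  0.147 ]
326 191 199 [ 0.5942 -0.0668  0.147 ]
end [array([ 0.4747, -0.0743,  0.147 ]), array([ 0.4769, -0.0742,  0.147 ])] blue?
[ 30  29  38  33  27 101 173 177 179 180 179 179 179 180]
```

```bash
python3 - <<'E'
from h import *
c=cam('wrist');h=cv2.cvtColor(c['img'],cv2.COLOR_BGR2HSV)
m=cv2.inRange(h,(18,110,60),(35,255,255));m[:265]=0;m[295:]=0;m[:,:257]=0;m[:,312:]=0
v,u=np.nonzero(m);print(u.mean(),v.mean(),u.min(),u.max(),v.min(),v.max(),onz(c,u.mean(),v.mean(),.343,True))
E
python3 -m jog '[[0,-0.15,1.5,0,0,0],[0,-0.15,4,0,0,0],[0,-0.15,7,0,0,0],[0,-0.15,10,0,0,0],[0,-0.15,12.5,0,0,0],[0,-0.15,14,0,0,0],[0,-0.15,14.5,0,0,0],[0,-0.15,14.5,0,0,0]]'
python3 -m jog '[[0,0,0,0,0,0],[0,0,0,0,0,0]]'
python3 - <<'E'
from h import *
go(.5442,-.0705,.357,1.6298)
cam('side','s3')
b=cv2.imread('pics/s3.png')[60:280,180:380]
cv2.imwrite('pics/c3.png',cv2.resize(b,None,fx=2.5,fy=2.5,interpolation=cv2.INTER_CUBIC))
E
```

```text
283.34119782214157 280.42649727767696 257 310 273 294 [ 0.54643007 -0.07039763  0.343     ]
time_s: 6.6
ee_pos: [0.5442, -0.0693, 0.3705]
eef_rot: [-3.141, -0.0, 1.631]
force: [-0.1, -0.3, -1.3]
grip_width: 0.0299
grip_force: 30.0
time_s: 6.8
ee_pos: [0.5442, -0.0692, 0.3716]
eef_rot: [3.14, 0.0, 1.631]
force: [0.4, 0.3, -2.2]
grip_width: 0.0293
grip_force: 30.0
row [-0.13 -0.01  1.46] [0.001 0.    0.001] t 6.8 F [ 0.4  0.3 -2.2] pos [ 0.5442 -0.0692  0.3716] rot [3.1401e+00 4.0000e-04 1.6308e+00] q6 -0.25 grip 0.02934667405172459 29.978025555610657
```

View pics/c3.png

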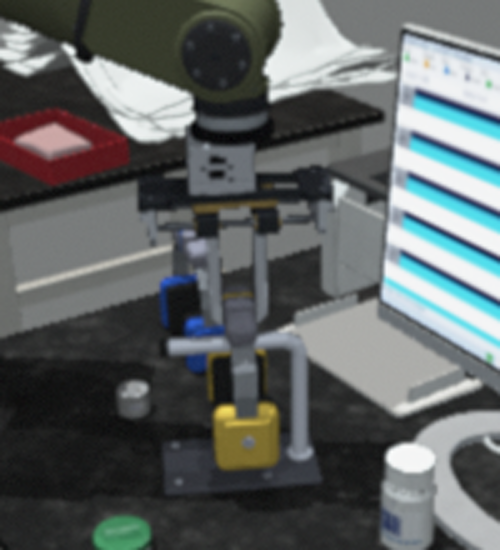

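The headband straddles the bar at its middle. The crop shows one cup in front at (246,435) and the other behind at (235,375). Next, lower gently onto the bar.

```bash
python3 -m jog '[[-0.1,0,0.5,0,0,0],[-0.1,0,0.9,0,0,0],[-0.1,0,1.1,0,0,0],[-0.1,0,1.2,0,0,0],[-0.1,0,1.3,0,0,0],[-0.1,0,1.3,0,0,0],[-0.1,0,1.3,0,0,0]]'
python3 -m jog '[[0,0,0.1,0,0,0],[0,0,0.1,0,0,0],[0,0,0.1,0,0,0]]'
```

```text
time_s: 7.55
ee_pos: [0.5442, -0.0702, 0.3577]
eef_rot: [3.142, 0.0, 1.631]
force: [0.1, 0.8, -1.6]
grip_width: 0.0295
grip_force: 30.0
time_s: 7.85
ee_pos: [0.5442, -0.0702, 0.3566]
eef_rot: [-3.142, -0.0, 1.631]
force: [-0.5, -0.3, -1.3]
grip_width: 0.0297
grip_force: 30.0
```

```bash
python3 -m jog '[[0,0,0.1,0,0,0],[0,0,0.1,0,0,0],[0,0,0.1,0,0,0]]'
python3 -m jog '[[0,0,0.05,0,0,0],[0,0,0.05,0,0,0],[0,0,0.05,0,0,0]]'
```

```text
time_s: 8.15
ee_pos: [0.5442, -0.0702, 0.3564]
eef_rot: [3.141, 0.0, 1.631]
force: [-3.3, 0.9, 4.5]
grip_width: 0.0295
grip_force: 30.0
time_s: 8.45
ee_pos: [0.5441, -0.0702, 0.3563]
eef_rot: [3.141, 0.0, 1.631]
force: [-6.6, 0.4, 9.6]
grip_width: 0.0296
grip_force: 30.0
```

```bash
python3 -m jog '[[0,0,-0.12,0,0,0],[0,0,-0.12,0,0,0]]'
python3 -m jog '[[0,0,0,0,0,0],[0,0,0,0,0,0],[0,0,0,0,0,0],[0,0,0,0,0,0],[0,0,0,0,0,0],[0,0,0,0,0,0]]' 60
python3 - <<'E'
from h import *
go(.5442,-.0705,.42,1.63)
S=cam('side','s4');cam('wrist','w4')
a=cv2.resize(S['img'][160:280,220:320],None,fx=4,fy=4,interpolation=cv2.INTER_CUBIC)
b=cv2.resize(cv2.imread('pics/w4.png')[100:340,190:390],None,fx=2,fy=2,interpolation=cv2.INTER_CUBIC)
cv2.imwrite('pics/c4.png',np.hstack([a,b]))
E
```

```text
time_s: 8.65
ee_pos: [0.5442, -0.0702, 0.3565]
eef_rot: [3.141, 0.0, 1.631]
force: [0.5, 0.4, 1.4]
grip_width: 0.0299
grip_force: 30.0
time_s: 9.25
ee_pos: [0.5442, -0.0702, 0.3563]
eef_rot: [3.142, 0.0, 1.631]
force: [0.9, -0.2, -0.1]
grip_width: 0.0561
grip_force: 0.0
row [-0.03 -0.   -6.37] [0.    0.    0.001] t 9.25 F [ 0.9 -0.2 -0.1] pos [ 0.5442 -0.0702  0.3563] rot [3.1416 0.     1.6308] q6 -0.26 grip 0.056086356184632806 0.0
```

View pics/c4.png

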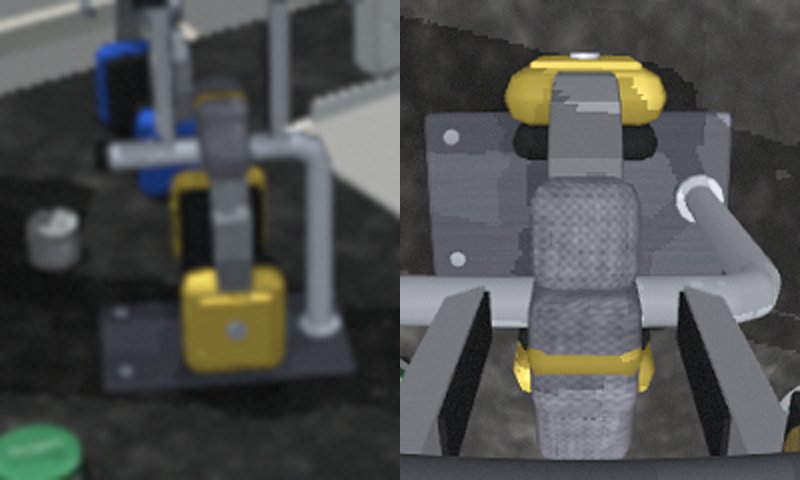

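The pair hangs square on the bar and both fingers are clear of the pad. The crop shows the pad at (225,140) and the front cup at (235,320), above the base. Now retreat straight up and to the side.

```bash
python3 -m jog '[[0,0,-0.5,0,0,0],[0,0,-1.5,0,0,0],[0,0,-3,0,0,0],[0,0,-5,0,0,0],[0,0,-7,0,0,0],[0,0,-9,0,0,0],[0,0,-11,0,0,0],[0,0,-12,0,0,0]]'
python3 -m jog '[[-1,0,0,0,0,0],[-4,0,0,0,0,0],[-8,0,0,0,0,0],[-12,0,0,0,0,0],[-16,0,0,0,0,0],[-19,0,0,0,0,0],[-20,0,0,0,0,0],[-20,0,0,0,0,0]]'
python3 -m jog '[[0,0,0,0,0,0],[0,0,0,0,0,0],[0,0,0,0,0,0],[0,0,0,0,0,0]]'
python3 - <<'E'
from h import *
S=cam('side');W=cam('wrist')
a=cv2.resize(S['img'][160:280,220:320],None,fx=4,fy=4,interpolation=cv2.INTER_CUBIC)
b=cv2.resize(W['img'][0:240,180:380],None,fx=2,fy=2,interpolation=cv2.INTER_CUBIC)
cv2.imwrite('pics/c5.png',np.hstack([a,b]));T=cam('top')
E
```

```text
time_s: 10.15
ee_pos: [0.544, -0.0701, 0.4789]
eef_rot: [3.139, 0.001, 1.631]
force: [-0.3, -0.4, -0.1]
grip_width: 0.0565
grip_force: 0.0
time_s: 10.95
ee_pos: [0.556, -0.2712, 0.475]
eef_rot: [-3.14, -0.001, 1.629]
force: [-0.7, -0.1, -0.2]
grip_width: 0.0566
grip_force: 0.0
time_s: 11.35
ee_pos: [0.5563, -0.2691, 0.4766]
eef_rot: [3.141, 0.0, 1.632]
force: [0.6, 1.2, -0.4]
grip_width: 0.0565
grip_force: 0.0
```

View pics/c5.png

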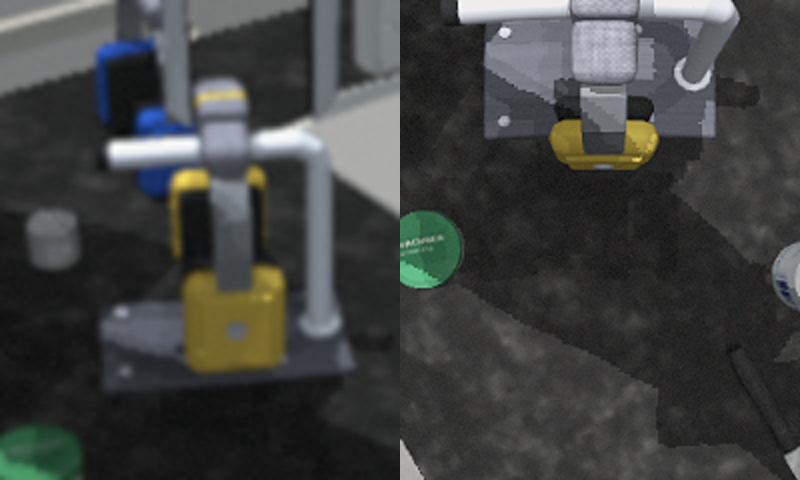

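The pair hangs steady and square at the middle of the bar, the blue pair is where it was, and the arm is clear.

```bash
python3 -c "
from station import ctrl
print(ctrl.hand_in())"
```

```text
the job is handed in; nothing more can be done
None
```

The yellow ear defenders hang square and upright over the middle of the bar with the cups clear of the base; I left the blue pair alone, moved the arm clear, and handed the job in at about 11.5 s.

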